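# Switch the grinding-ball feeder to the other beaker

## Task

The seesaw trough of the ball feeder leans toward one beaker, but the three white grinding balls waiting on its track are meant for the other one. Nothing needs gripping or lifting: with closed fingertips press the raised end of the trough down until it rocks over and stays down on that side; then push the shutter's peg sideways to open the track, let all three balls run into that other beaker, and push the shutter fully shut again. Do not touch the balls, and leave the beakers and everything else standing where they are.

Things in the scene. Friction and masses are not known exactly. Their poses are not given: they have to be found in the camera images.
- feeder: Fixed steel ball feeder, 370 mm wide (its y), 230 mm tall. Origin: centre of its underside, below the middle of the seesaw. Its x axis points away from the robot (turned up to 0.3 rad), y to its left, z up; left means +y. The ball track lies behind (+x) and falls toward the robot. Before the seesaw's middle stands a clear plate (x -17, y -28 to 28, top at z 186 mm).
- seesaw (a joint): Tilt of the seesaw trough, rad, -0.24 to 0.24 (stops). Positive: left end up, balls run to the right chute and beaker. Negative: the reverse. It turns about the feeder's x axis 114 mm above the worktop, with a brass tumbler weight before it (38 mm, top at z 168): rocked past 0 it falls over to that side and stays; under 1 N on the raised end moves it. The chutes under its ends are 114 mm high.
- left_thumb_plate (a point): Point on top of the flat steel thumb plate that bridges the left end of the trough, 66 mm along the trough from its middle. Plate 29 mm (x) by 38 mm (y), from 50 to 88 mm off the middle, its top 37 mm above the pivot line. The point is about 166 mm above the worktop when this end is up, 151 mm when level, 134 mm when down, and 55, 66 and 73 mm from the feeder's middle along y.
- right_thumb_plate (a point): The same point of the thumb plate on the right (-y) end of the trough.
- shutter (a joint): Travel of the slide shutter that holds the balls on the track, m: 0 shut (stop), 0.030 open (stop). It slides to the feeder's left (+y) to open, to the right (-y) to shut, and stays where it is left; it takes 1 to 3 N. Balls pass from about 0.018 on; below 0.005 counts as fully shut.
- shutter_peg (a point): Centre of the top of the black upright peg on the shutter: round, 13 mm thick with a 16 mm head, 40 mm tall, leaning 10 degrees toward the robot, its top about 229 mm and its foot 190 mm above the worktop. With the shutter shut it stands over y = 0 of the feeder. Nothing else on the feeder is higher than 192 mm.
- ball_1_center (a point): Centre of the lowest of three white ceramic grinding balls, 16 mm diameter, 13 g, lying one behind the other on the track against the shutter.
- ball_2_center (a point): Centre of the second ball.
- ball_3_center (a point): Centre of the third ball, the highest.
- beaker_left: Glass beaker, 53 mm wide, 70 mm tall, standing loose on the worktop under the end of the left chute. Origin: centre of its underside.
- beaker_right: The same beaker under the end of the right chute. Origin: centre of its underside.
- vial_blue: Bystander: screw-cap vial, blue cap, 28 mm wide, 57 mm tall, in front of the feeder. Origin: centre of its underside.
- vial_black: Bystander: screw-cap vial, black cap, 28 mm wide, 57 mm tall, in front of the feeder. Origin: centre of its underside.
- stopper: Bystander: rubber stopper, 29 mm wide, 26 mm tall, in front of the feeder. Origin: centre of its underside.
- dropper: Bystander: dropper bottle, 37 mm wide, 102 mm tall, behind and right of the feeder. Origin: centre of its underside.
- tweezers: Bystander: steel tweezers, 118 mm long, lying flat to the right of the feeder. Origin: centre of the underside.
- ball_1: The ball of point ball_1_center itself; its origin lies on its surface and turns as it rolls, so go by the point.
- ball_2: The ball of point ball_2_center itself; its origin lies on its surface and turns as it rolls, so go by the point.
- ball_3: The ball of point ball_3_center itself; its origin lies on its surface and turns as it rolls, so go by the point.
Not all that is in view belongs to the job. What is shaped like the beaker_right but red is not meant.

How it is judged:
By the outcome, as a careful person would: the job done as asked, in the order asked, and still so for the second after the job is handed in, with the robot touching nothing.
It also fails if it takes over 54 s, if anything falls off the work surface, if the arm or the gripper's body presses on something with over 40 N, if the wrist force passes 120 N, or if a joint passes its speed limit or range.

## Robot

A 7-joint arm with a two-finger parallel gripper is mounted at the origin on a cart in front of the work surface, level with it; the furniture and walls round the work are solid. World frame = base frame: x ahead of the robot, y to its left, z up, the work surface at z = 0. Lengths are in m, angles in rad, forces in N, time in s.
With the tool pointing down it reaches from about 0.4 to 0.85 m from the base axis. Payload 10.4 kg.
Tool frame: the origin (TCP) lies at the very end of the fingers, on their centre line; the grasp point (between the pads) lies 19 mm behind it; z points along the fingers, y is the direction in which the jaws open and shut (so a half turn about z gives the same grasp; the last joint's range is limited). The gripper opens to 87 mm and grips with 3 to 60 N. Pads are 19 mm wide; open, the fingers measure 117 mm over their backs; the gripper's body (75 mm by 190 mm) begins 51 mm behind the grasp point.
Start: joints at [-1.176, 0.332, -0.065, 1.46, 0.022, 1.35, -0.088], TCP at [0.254, 0.571, 0.196] pointing down, gripper open.
Joint ranges: [-2.6, 2.6], [-0.5, 2.12], [-1.47, 1.34], [0.16, 2.42], [-1.27, 4.41], [0.06, 2.06], [-2.6, 2.6]. Speed limits (rad/s): [2.22, 2.22, 2.79, 2.79, 3.14, 3.14, 3.14].

## Interface

Orientations are given as a unit quaternion [x, y, z, w].
In Python, from bench import read_state, imaging, r gives the robot as it stands. The module is installed in compiled form; this text tells all that it offers.
- The arm moves only by the tool move_arm, never from a script. Its argument "series" is a list of rows, each a list of 4 numbers: the shift along the tool's x, y, z in m, then the turn about the tool's z in rad. In form: [[x, y, z, roll], ...]. A call has 1 to 20 rows; each row is the pose to reach, as a shift and turn from the pose commanded when the call began, along the tool's axes at that moment; what a row does not reach only later rows make up. A row lasts 1/10 s, in which the tool goes at most 50 mm and 8.59 degrees, less where a joint would pass 70% of its speed; a pose out of reach is approached as far as the arm can. A call with a gripper value outside its range is refused whole. "claw" is the gripper's target within -1 to 1 (fully open at 1, half-way at 0, shut at -1), set as the call begins (left out, the last holds). The fingers move at their own pace and stop on an object; "newtons" is the grip in N (left out, the last holds). Time passes only in rows, so rows that repeat a pose let the fingers close. It gives the time, the measured TCP pose, the force and the opening at its end, in the units of the state.
- read_state(): the state, without advancing time (a new reading comes with each control period).
- imaging.camera(name): name is "side" or "top" or "wrist"; returns (picture, depth): 480x640x3 uint8, red, green, blue; 480x640 float32, m along the optical axis (not along the pixel's ray), 0 where there is no reading.
- imaging.get_calibration(name): a dict with "camera_matrix" (3x3 intrinsics, pixels), "k1" (the pictures are not rectified: a ray, as slopes to the right and down, at radius r is drawn at 1 + k1 r^2 times it, then the intrinsics apply), "R" (3x3) and "t" (3): a world point X has camera coordinates R X + t. Camera axes: x right, y down, z forward; pixel columns grow to the right and rows downward; lengths in m; the calibration is good to about 2 mm. A picture is of the moment at which its call begins: read the wrist's pose just before it. get_calibration takes no time and is no camera call; for the wrist camera it gives the pose at the moment of the call.
- r.close_job(): hands the job in, once; it reports no verdict.
The state is a dict: "time": time; "joint_positions": joint angles; "joint_vel": joint speeds; "joint_torque": joint torques, N m; "ee_pos": TCP position; "eef_rot": TCP orientation; "ft_force": force on the tool from outside, world axes, zero at the start; "torque": the same for the moment, N m; "width": finger opening in m.
Only numpy, scipy, OpenCV 4.12 (cv2) and the standard library are available. Lean on these libraries where they do the work, as an engineer would, in place of code of your own. Each camera call takes 0.05 s, during which the arm holds its last target.

## Working session

There is one attempt and no reset: what is moved stays moved. The work goes in short steps, Python scripts to look and compute and a tool call to move; the robot and the scene stay as the last step left them, time stands still between calls to the robot, and variables do not carry over. Pictures are saved under pics/ and viewed, and the job is handed in when it is done.

Besides the shell and the picture viewer there is one more tool, called after "Call:" by a JSON object that holds its "api" and its "payload", one argument or row to a line. move_arm: Moves the arm, as the interface text tells. Its arguments: {"type":"object","properties":{"series":{"type":"array","items":{"type":"array","items":{"type":"number"}}},"claw":{"type":"number"},"newtons":{"type":"number"}},"required":["series"]}

```bash
mkdir -p pics
cat > h.py <<'E'
import numpy as np, cv2
from bench import read_state, imaging, r
def shot(n,tag):
    c=imaging.get_calibration(n); im,d=imaging.camera(n)
    cv2.imwrite(f'pics/{tag}.png',im[:,:,::-1]); np.savez(f'pics/{tag}.npz',im=im,d=d,K=c['camera_matrix'],k1=c['k1'],R=c['R'],t=c['t'])
def load(tag): return np.load(f'pics/{tag}.npz')
def ray(c,u,v):
    K=c['K'];k=float(c['k1']);p=cv2.undistortPoints(np.array([[[u,v]]],float),K,np.array([k,0,0,0.]))[0,0]
    R=c['R'];o=-R.T@c['t'];return o,R.T@np.array([p[0],p[1],1.])
def onz(c,u,v,z):
    o,d=ray(c,u,v);return o+d*(z-o[2])/d[2]
def dep(c,u,v):
    o,d=ray(c,u,v);return o+d*c['d'][int(round(v)),int(round(u))]
def proj(c,X):
    q=c['R']@np.array(X,float)+c['t'];s=q[:2]/q[2];s=s*(1+float(c['k1'])*(s@s));return (c['K']@[s[0],s[1],1])[:2]
E
python3 - <<'E'
from h import *
s=read_state();print(s)
shot('side','s0');shot('top','t0')
for t in('s0','t0'):
    c=load(t);print(t,-c['R'].T@c['t'],c['R'],c['K'])
E
```

```text
{'time': 0.0, 'joint_positions': array([-1.17561058,  0.33285326, -0.06470804,  1.46094348,  0.02160189,
        1.34990555, -0.08848344]), 'joint_vel': array([ 0.00116705, -0.00179281,  0.00037551, -0.00040035, -0.00105359,
       -0.00165702, -0.00073552]), 'joint_torque': array([ 1.11917957e-04, -6.23257184e+01,  2.49044312e-02, -3.89904642e+01,
       -6.12307666e-02,  3.95988591e-02,  1.28397865e-04]), 'ee_pos': array([0.25341552, 0.57084985, 0.19476458]), 'eef_rot': array([ 2.07354609e-01,  9.78265591e-01, -6.97697499e-04, -1.14298451e-04]), 'ft_force': array([-0.29516082, -0.89814523, -0.84327562]), 'torque': array([-0.01744766, -0.0235051 , -0.02782727]), 'width': 0.08681947981789459}
s0 [ 0.14376012 -1.26333679  0.68058389] [[ 0.92572864 -0.37812444  0.00695696]
 [-0.16827089 -0.42829762 -0.88783222]
 [ 0.33869071  0.82072106 -0.46011471]] [[492.1714312    0.         314.62433076]
 [  0.         492.1714312  236.4555731 ]
 [  0.           0.           1.        ]]
t0 [ 0.32428413 -0.29897482  1.12000319] [[-0.02400411 -0.99962422 -0.01323712]
 [-0.98013329  0.0261396  -0.19660989]
 [ 0.19688203  0.0082547  -0.98039244]] [[514.98628196   0.         319.67354746]
 [  0.         514.98628196 241.07452093]
 [  0.           0.           1.        ]]
```

View pics/s0.png

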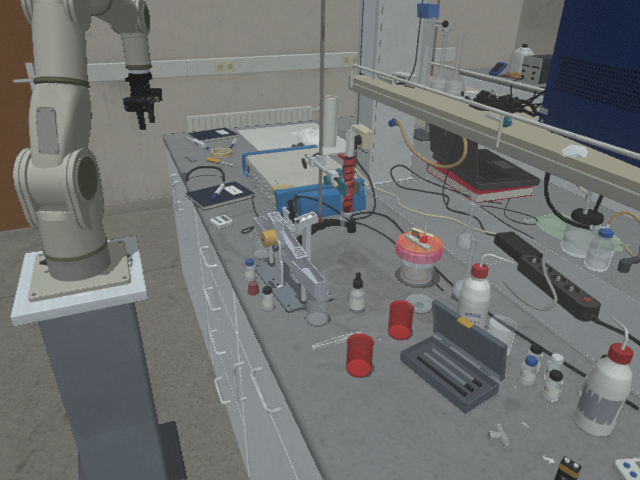

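View pics/t0.png

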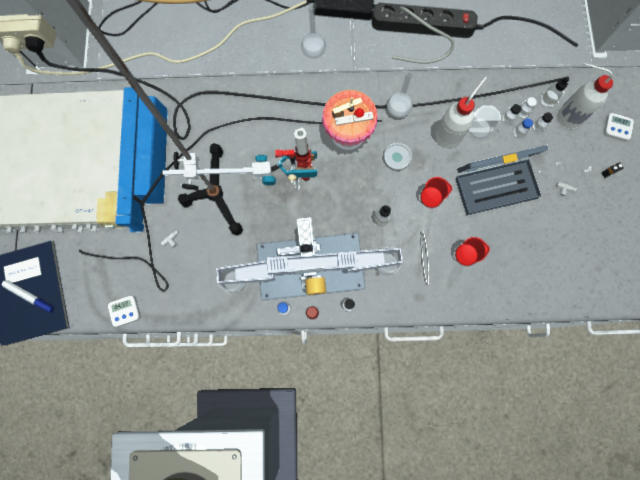

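The side view shows the feeder near (290,260), and the top view shows it near (310,262). I'll zoom in on both.

Run:
```python
from h import *
a=cv2.imread('pics/t0.png')[205:325,205:415];cv2.imwrite('pics/t0z.png',cv2.resize(a,None,fx=3.8,fy=3.8,interpolation=2))
a=cv2.imread('pics/s0.png')[190:340,230:400];cv2.imwrite('pics/s0z.png',cv2.resize(a,None,fx=4,fy=4,interpolation=2))
```

```text
(no output)
```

View pics/t0z.png

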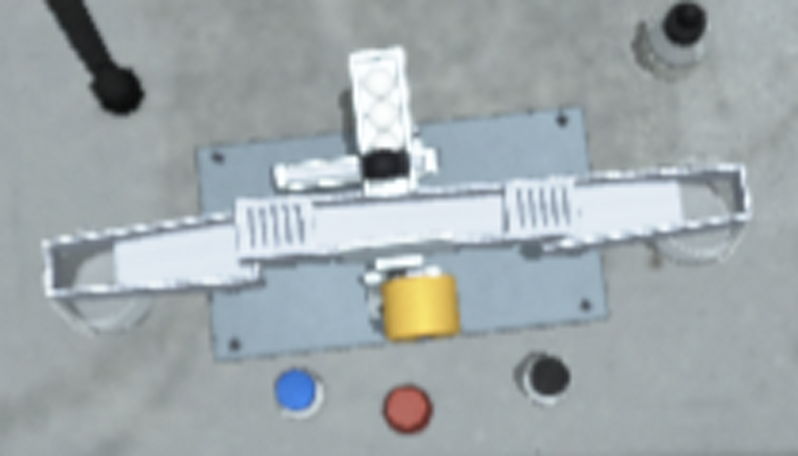

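View pics/s0z.png

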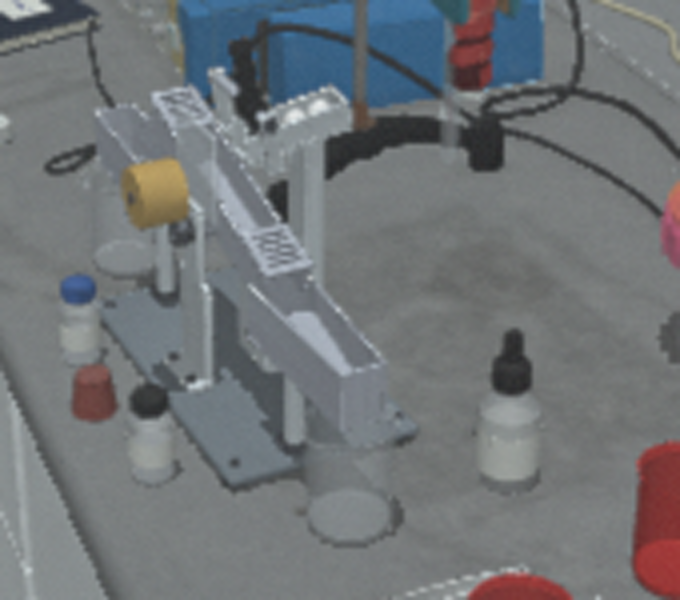

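Run:
```python
from h import *
c=load('t0')
P=lambda x,y:(x/3.8+205,y/3.8+205)
for n,x,y in [('c1',203,153),('c2',577,114),('c3',600,310),('c4',223,353),('lp',275,225),('lpa',243,205),('lpb',308,248),('rp',540,207),('rpa',508,188),('rpb',573,230),('brass',420,305),('pegtop',385,163),('b1',378,133),('b2',380,107),('b3',380,78),('Lchute',60,270),('Rchute',735,190),('lowerlip',388,188)]:
    print(n,P(x,y),dep(c,*P(x,y)).round(4))
b=[dep(c,*P(x,y)) for x,y in [(203,153),(577,114),(600,310),(223,353)]]
z=np.mean([p[2] for p in b]);b=[onz(c,*P(x,y),z) for x,y in [(197,147),(582,108),(607,316),(217,360)]]
print(np.mean(b,0)); print(np.arctan2(*(b[0]-b[1])[:2][[0,1]]), [ (b[0]-b[1]),(b[3]-b[2])])
# peg top
print('peg z229',onz(c,*P(385,158),.229))
s=load('s0')
Q=lambda x,y:(x/4+230,y/4+190)
for n,x,y in [('lp',182,105),('rp',278,252),('peg',240,45),('b1',270,0)]:
    print(n,dep(s,*Q(x,y)).round(4), 'pegz',onz(s,*Q(x,y),.229).round(4))
```

```text
c1 (258.42105263157896, 245.26315789473685) [ 0.5401 -0.1555  0.0166]
c2 (356.8421052631579, 235.0) [ 0.5576 -0.3715  0.0148]
c3 (362.89473684210526, 286.57894736842104) [ 0.4442 -0.3803  0.0128]
c4 (263.6842105263158, 297.89473684210526) [ 0.4253 -0.1662  0.012 ]
lp (277.36842105263156, 264.2105263157895) [ 0.4736 -0.2106  0.1667]
lpa (268.94736842105266, 258.94736842105266) [ 0.4833 -0.1954  0.1714]
lpb (286.0526315789474, 270.2631578947369) [ 0.4622 -0.2266  0.1639]
rp (347.10526315789474, 259.4736842105263) [ 0.4846 -0.343   0.1337]
rpa (338.68421052631584, 254.4736842105263) [ 0.4938 -0.3268  0.1395]
rpb (355.7894736842105, 265.5263157894737) [ 0.4733 -0.3597  0.127 ]
brass (315.5263157894737, 285.2631578947369) [ 0.4325 -0.2812  0.1644]
pegtop (306.3157894736842, 247.89473684210526) [ 0.4913 -0.2677  0.2306]
b1 (304.4736842105263, 240.0) [ 0.5171 -0.2625  0.1737]
b2 (305.0, 233.1578947368421) [ 0.5296 -0.2639  0.1767]
b3 (305.0, 225.5263157894737) [ 0.5433 -0.2643  0.181 ]
Lchute (220.78947368421052, 276.0526315789474) [ 0.4712 -0.0785  0.0399]
Rchute (398.42105263157896, 255.0) [ 0.4982 -0.4493  0.0893]
lowerlip (307.10526315789474, 254.4736842105263) [ 0.4925 -0.2664  0.1563]
[ 0.49182659 -0.26833476  0.01404957]
-0.07634026951281958 [array([-0.01704123,  0.22279343,  0.        ]), array([-0.01933038,  0.22104662,  0.        ])]
peg z229 [ 0.49395533 -0.26770979  0.229     ]
lp [ 0.4734 -0.211   0.1665] pegz [ 0.4333 -0.339   0.229 ]
rp [ 0.4845 -0.3483  0.1322] pegz [ 0.4244 -0.5098  0.229 ]
peg [ 0.4915 -0.2693  0.2272] pegz [ 0.4901 -0.2733  0.229 ]
b1 [0.6476 0.1031 0.0921] pegz [ 0.5304 -0.2148  0.229 ]
```

Run:
```python
from h import *
for t in('t0','s0'):
    c=load(t);d=c['d'];v,u=np.mgrid[0:480,0:640]
    p=cv2.undistortPoints(np.stack([u,v],-1).reshape(-1,1,2).astype(float),c['K'],np.array([float(c['k1']),0,0,0]))[:,0]
    q=np.c_[p,np.ones(len(p))]*d.reshape(-1,1);X=((q-c['t'])@c['R']).reshape(480,640,3)
    m=(d>0)&(X[...,2]>.2)&(X[...,0]>.2)&(X[...,0]<.85)&(X[...,1]>-.6)&(X[...,1]<.7)
    pts=X[m];g=np.floor(pts/0.05)
    cells={}
    for a,b in zip(g[:,:2],pts): cells.setdefault((a[0]*.05,a[1]*.05),[]).append(b[2])
    print(t);
    for k in sorted(cells): print(np.round(k,2),len(cells[k]),round(min(cells[k]),2),round(max(cells[k]),2),end=' | ')
    print()
im=cv2.imread('pics/s0.png');cv2.imwrite('pics/g0.png',cv2.resize(im[50:150,90:190],None,fx=5,fy=5))
```

```text
t0
[ 0.45 -0.3 ] 63 0.22 0.23 | [ 0.6 -0.3] 781 0.2 0.38 | [ 0.6  -0.25] 522 0.23 0.32 | [ 0.6 -0.2] 378 0.23 0.27 | [ 0.6  -0.15] 139 0.24 0.25 | [ 0.6 -0.1] 444 0.23 0.45 | [ 0.6  -0.05] 161 0.24 0.26 | [ 0.65 -0.3 ] 61 0.23 0.38 | [ 0.65 -0.25] 33 0.23 0.26 | [ 0.65 -0.2 ] 32 0.25 0.27 | [ 0.65 -0.1 ] 1685 0.2 0.7 | [ 0.65 -0.05] 75 0.24 0.26 | [ 0.75 -0.6 ] 1 0.2 0.2 | 
s0
[0.2  0.25] 20 0.61 0.63 | [0.2 0.3] 110 0.58 0.63 | [0.2  0.35] 161 0.57 0.63 | [0.2 0.4] 140 0.55 0.63 | [0.2  0.45] 274 0.29 0.57 | [0.2 0.5] 929 0.22 0.55 | [0.2  0.55] 129 0.39 0.54 | [0.25 0.4 ] 35 0.58 0.62 | [0.25 0.45] 223 0.29 0.63 | [0.25 0.5 ] 803 0.3 0.63 | [0.25 0.55] 196 0.24 0.62 | [0.25 0.6 ] 165 0.22 0.34 | [0.25 0.65] 1 0.33 0.33 | [0.3  0.55] 62 0.3 0.62 | [0.3 0.6] 71 0.3 0.34 | [ 0.45 -0.3 ] 75 0.2 0.23 | [ 0.5 -0.3] 1 0.2 0.2 | [ 0.6 -0.3] 813 0.2 0.38 | [ 0.6  -0.25] 237 0.21 0.31 | [ 0.6 -0.2] 73 0.23 0.26 | [ 0.6  -0.15] 33 0.24 0.25 | [ 0.6 -0.1] 202 0.2 0.63 | [ 0.6  -0.05] 22 0.24 0.25 | [ 0.65 -0.3 ] 96 0.2 0.32 | [ 0.65 -0.25] 3 0.25 0.25 | [ 0.65 -0.2 ] 9 0.24 0.26 | [ 0.65 -0.1 ] 636 0.2 0.64 | [ 0.65 -0.05] 8 0.25 0.26 |
```

View pics/g0.png

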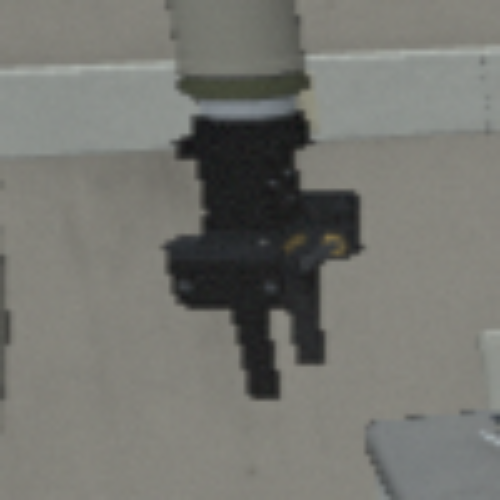

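Run:
```python
from h import *
for t in('t0','s0'):
    c=load(t);d=c['d'];v,u=np.mgrid[0:480,0:640]
    p=cv2.undistortPoints(np.stack([u,v],-1).reshape(-1,1,2).astype(float),c['K'],np.array([float(c['k1']),0,0,0]))[:,0]
    q=np.c_[p,np.ones(len(p))]*d.reshape(-1,1);X=((q-c['t'])@c['R']).reshape(480,640,3)
    for y0 in np.arange(-.4,.05,.05):
        m=(d>0)&(X[...,2]>.19)&(X[...,0]>.53)&(X[...,0]<.85)&(X[...,1]>y0)&(X[...,1]<y0+.05)
        if m.any(): print(t,round(y0,2),X[m][:,0].min().round(3))
# move calc: tool axes from q
from scipy.spatial.transform import Rotation as Ro
s=read_state();R=Ro.from_quat(s['eef_rot']).as_matrix();print(R.round(4))
yv=np.array([-.081,.9967,0]);xv=np.array([.9967,.081,0]);O=np.array([.478,-.268,0])
T=O+68*1e-3*yv-0.002*xv;T[2]=.22
print(T,'shift tool',R.T@(T-s['ee_pos']))
ang=lambda w:np.arctan2(w[1],w[0])
print('roll for y||xv',-(ang(xv)-ang(R[:,1])))
```

```text
t0 -0.3 0.616
t0 -0.25 0.607
t0 -0.2 0.607
t0 -0.15 0.629
t0 -0.1 0.602
t0 -0.05 0.604
s0 -0.3 0.611
s0 -0.25 0.605
s0 -0.2 0.606
s0 -0.15 0.628
s0 -0.1 0.601
s0 -0.05 0.603
[[-9.140e-01  4.057e-01 -5.000e-04]
 [ 4.057e-01  9.140e-01 -1.200e-03]
 [-0.000e+00 -1.300e-03 -1.000e+00]]
[ 0.4704986 -0.2003864  0.22     ] shift tool [-0.51132344 -0.61690027 -0.02434994]
roll for y||xv 1.071918027099739
```

Call:
{"api": "move_arm", "payload": {
  "series": [
    [-0.05,-0.04,-0.105,0],
    [-0.1,-0.08,-0.105,0.05],
    [-0.14,-0.11,-0.105,0.1],
    [-0.18,-0.145,-0.105,0.15],
    [-0.22,-0.18,-0.105,0.2],
    [-0.26,-0.22,-0.105,0.25],
    [-0.312,-0.267,-0.105,0.3],
    [-0.34,-0.31,-0.105,0.4],
    [-0.37,-0.36,-0.105,0.5],
    [-0.4,-0.41,-0.105,0.6],
    [-0.43,-0.46,-0.105,0.7],
    [-0.46,-0.51,-0.105,0.8],
    [-0.49,-0.56,-0.105,0.95],
    [-0.511,-0.617,-0.105,1.07],
    [-0.511,-0.617,-0.105,1.07],
    [-0.511,-0.617,-0.105,1.07],
    [-0.511,-0.617,-0.105,1.07],
    [-0.511,-0.617,-0.105,1.07],
    [-0.511,-0.617,-0.105,1.07],
    [-0.511,-0.617,-0.105,1.07]
  ],
  "claw": -1,
  "newtons": 20
}}

```text
time: 2.1
ee_pos: [0.4704, -0.1988, 0.3002]
eef_rot: [0.677, 0.736, 0.0, -0.0]
ft_force: [-0.1, -0.2, 0.3]
width: 0.0004
```

Run:
```python
from h import *
shot('wrist','w1')
```

```text
(no output)
```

View pics/w1.png

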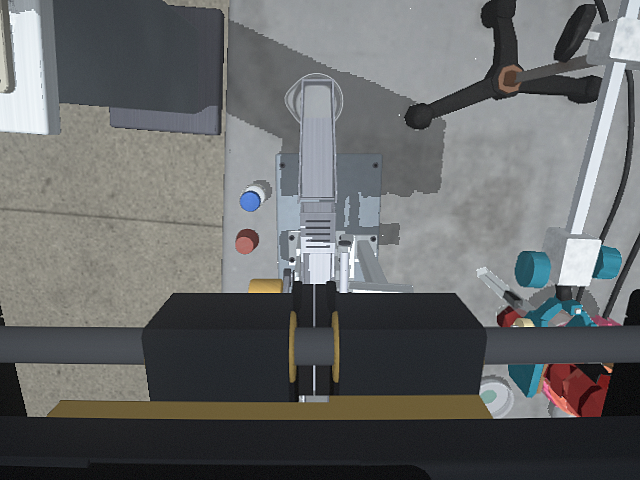

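Run:
```python
from h import *
c=load('w1')
for u,v in [(305,205),(333,205),(318,225),(303,245),(333,245)]: print(u,v,dep(c,u,v).round(4))
print(proj(c,[.4704,-.1988,.3002]),proj(c,[.4704,-.1988,.17]))
```

```text
305 205 [ 0.46   -0.19    0.1448]
333 205 [ 0.4837 -0.1872  0.1491]
318 225 [ 0.4719 -0.2007  0.1696]
303 245 [ 0.4611 -0.2199  0.1652]
333 245 [ 0.4861 -0.2182  0.1638]
[317.5447304  283.15089685] [316.32481197 222.68495197]
```

Call:
{"api": "move_arm", "payload": {
  "series": [
    [-0.006,0.001,0.04,0],
    [-0.006,0.001,0.08,0],
    [-0.006,0.001,0.11,0],
    [-0.006,0.001,0.12,0],
    [-0.006,0.001,0.126,0],
    [-0.006,0.001,0.132,0],
    [-0.006,0.001,0.138,0],
    [-0.006,0.001,0.143,0],
    [-0.006,0.001,0.148,0],
    [-0.006,0.001,0.153,0],
    [-0.006,0.001,0.157,0],
    [-0.006,0.001,0.16,0],
    [-0.006,0.001,0.16,0],
    [-0.006,0.001,0.16,0]
  ]
}}

```text
time: 3.55
ee_pos: [0.4718, -0.206, 0.1406]
eef_rot: [0.677, 0.736, -0.0, 0.0]
ft_force: [-0.2, -0.7, 0.2]
width: 0.0003
```

Call:
{"api": "move_arm", "payload": {
  "series": [
    [0,0,-0.02,0],
    [0,0,-0.05,0],
    [0,0,-0.09,0],
    [0,0,-0.13,0],
    [0,0,-0.13,0]
  ]
}}

```text
time: 4.05
ee_pos: [0.4739, -0.207, 0.2756]
eef_rot: [0.677, 0.736, 0.002, 0.003]
ft_force: [0.2, -0.1, -0.6]
width: 0.0003
```

Run:
```python
from h import *
s=read_state();print(s['time'],s['ee_pos'],s['eef_rot'],s['ft_force'])
shot('wrist','w2');shot('top','t2');shot('side','s2')
a=cv2.imread('pics/t2.png')[205:325,205:415];b=cv2.imread('pics/s2.png')[190:340,230:400]
cv2.imwrite('pics/z2.png',np.vstack([cv2.resize(a,(520,297)),cv2.resize(b[:97],(520,297))]))
```

```text
4.05 [ 0.47386463 -0.20695049  0.27564792] [0.67730614 0.73569066 0.00232484 0.0031995 ] [ 0.21367781 -0.07476516 -0.55058826]
```

View pics/z2.png

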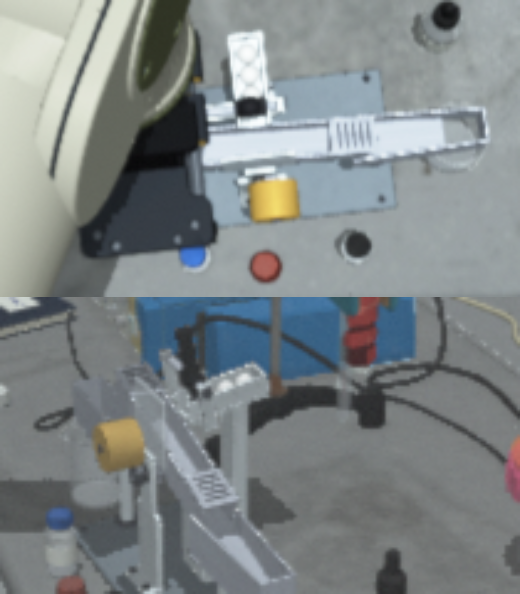

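View pics/w2.png

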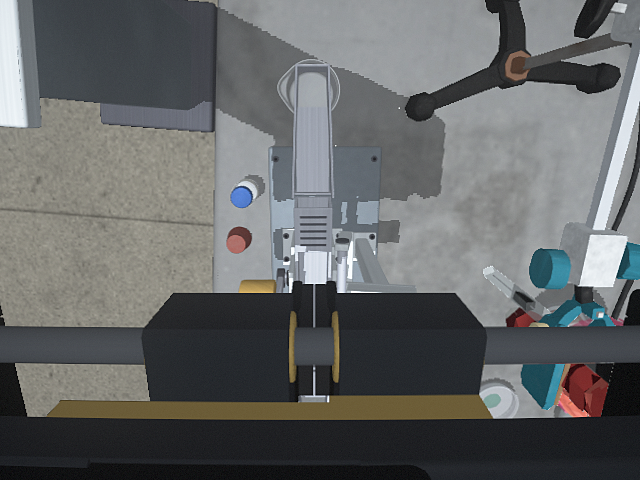

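Run:
```python
from h import *
c=load('w2')
for u,v in [(313,215),(313,225),(313,240)]: print(u,v,dep(c,u,v).round(4))
c=load('t2')
print('R',dep(c,205+352/520*210,205+134/297*120).round(4),'brass',dep(c,205+275/520*210,205+200/297*120).round(4))
```

```text
313 215 [ 0.4712 -0.1957  0.1696]
313 225 [ 0.4718 -0.2033  0.1697]
313 240 [ 0.4729 -0.2161  0.1654]
R [ 0.4852 -0.3431  0.1341] brass [ 0.4311 -0.2822  0.1678]
```

The seesaw is still left end up: the left plate measures z 0.170. I'll press again, further out, and look while I hold it down.

Call:
{"api": "move_arm", "payload": {
  "series": [
    [0,0,0.04,0],
    [0,0,0.08,0],
    [0,0,0.1,0],
    [0.001,0,0.108,0],
    [0.002,0,0.114,0],
    [0.003,0,0.12,0],
    [0.004,0,0.125,0],
    [0.005,0,0.13,0],
    [0.006,0,0.13,0],
    [0.006,0,0.13,0]
  ]
}}

```text
time: 5.2
ee_pos: [0.4714, -0.1998, 0.1407]
eef_rot: [0.677, 0.736, 0.0, 0.0]
ft_force: [0.0, 0.1, 0.5]
width: 0.0005
```

Run:
```python
from h import *
s=read_state();print(s['time'],s['ee_pos'],s['eef_rot'],s['ft_force'])
shot('wrist','w3');shot('top','t3');shot('side','s3')
b=cv2.imread('pics/s3.png')[190:340,230:400];cv2.imwrite('pics/z3.png',cv2.resize(b,None,fx=4,fy=4,interpolation=2))
c=load('t3')
print('R',dep(c,205+352/520*210,205+134/297*120).round(4),'brass',dep(c,205+275/520*210,205+200/297*120).round(4))
```

```text
5.2 [ 0.47140241 -0.19980851  0.14071528] [6.77078740e-01 7.35910569e-01 1.02697082e-04 6.38197093e-05] [0.02213073 0.13804686 0.54378555]
R [ 0.4841 -0.3428  0.1406] brass [ 0.4312 -0.2822  0.167 ]
```

View pics/z3.png

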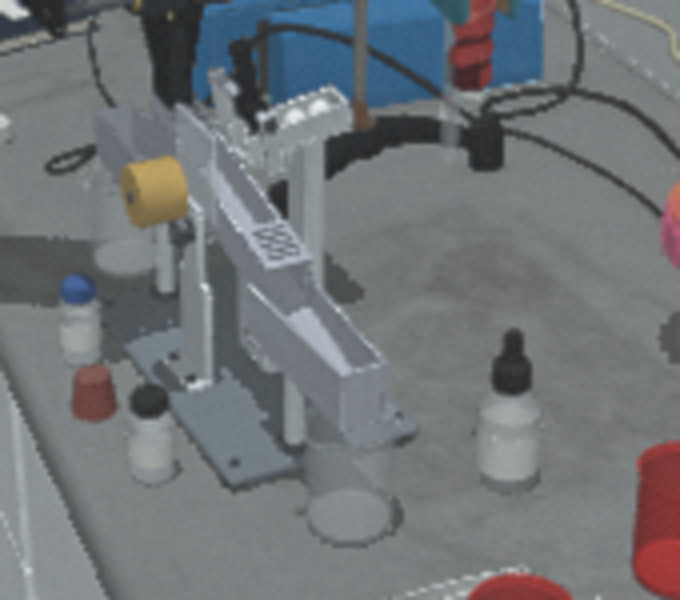

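View pics/w3.png

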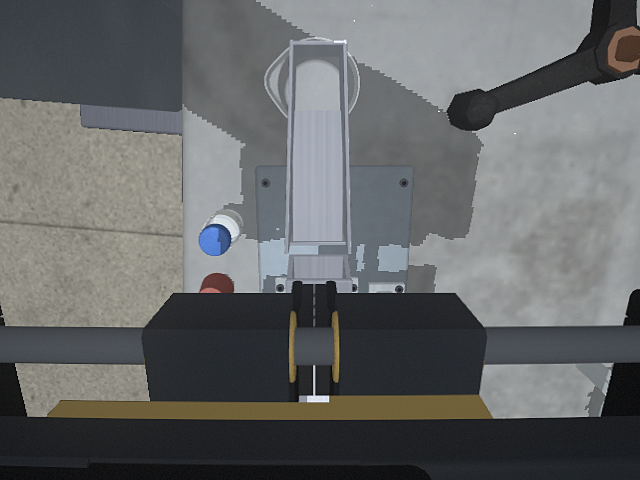

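Run:
```python
from h import *
c=load('w3')
for u,v in [(320,262),(320,270),(320,280),(285,287),(350,287),(320,230),(320,200),(280,293),(318,398)]: print(u,v,dep(c,u,v).round(4))
for t in('t0','t2','t3'):
    c=load(t);print(t)
    for u,v in [(337,256),(341,259),(347,259),(352,259),(357,258),(316,265),(322,264)]: print(u,v,dep(c,u,v).round(4))
```

```text
320 262 [ 0.4717 -0.1889  0.1399]
320 270 [ 0.4721 -0.1932  0.1395]
320 280 [ 0.4712 -0.1876  0.1674]
285 287 [ 0.4502 -0.2545  0.0187]
350 287 [ 0.4843 -0.1895  0.168 ]
320 230 [ 0.4717 -0.1828  0.0999]
320 200 [ 0.4703 -0.1659  0.0957]
280 293 [ 0.4585 -0.1619  0.2431]
318 398 [ 0.4788 -0.2812  0.1225]
t0
337 256 [ 0.4955 -0.3241  0.1123]
341 259 [ 0.4855 -0.3311  0.1358]
347 259 [ 0.4855 -0.3428  0.1339]
352 259 [ 0.4858 -0.3527  0.1302]
357 258 [ 0.4924 -0.3644  0.1004]
316 265 [ 0.4771 -0.2822  0.1219]
322 264 [ 0.4792 -0.294   0.1193]
t2
337 256 [ 0.495  -0.324   0.1153]
341 259 [ 0.4849 -0.331   0.1391]
347 259 [ 0.4854 -0.3428  0.1341]
352 259 [ 0.4853 -0.3525  0.1331]
357 258 [ 0.4927 -0.3645  0.0991]
316 265 [ 0.4772 -0.2822  0.1212]
322 264 [ 0.4795 -0.294   0.1175]
t3
337 256 [ 0.4913 -0.3235  0.1374]
341 259 [ 0.4848 -0.331   0.1397]
347 259 [ 0.4844 -0.3425  0.1407]
352 259 [ 0.4853 -0.3525  0.1335]
357 258 [ 0.4932 -0.3647  0.0959]
316 265 [ 0.4775 -0.2822  0.1193]
322 264 [ 0.4795 -0.294   0.1173]
```

Run:
```python
from h import *
a=cv2.imread('pics/w3.png')[225:300,250:390];b=cv2.imread('pics/t3.png')[215:310,205:415]
cv2.imwrite('pics/z3b.png',np.vstack([cv2.resize(a,(560,300)),cv2.resize(b,(640,290))[:, :560]]))
c=load('t3');d=c['d']
for v in (253,256,259,262,265): print(v,[ (round(float(dep(c,u,v)[1]),3),round(float(dep(c,u,v)[2]),3)) for u in range(325,362,5)])
```

```text
253 [(-0.301, 0.008), (-0.312, 0.015), (-0.322, 0.014), (-0.329, 0.14), (-0.339, 0.138), (-0.349, 0.136), (-0.359, 0.133), (-0.371, 0.103)]
256 [(-0.3, 0.129), (-0.31, 0.125), (-0.32, 0.114), (-0.329, 0.137), (-0.339, 0.138), (-0.349, 0.138), (-0.359, 0.132), (-0.371, 0.095)]
259 [(-0.3, 0.122), (-0.31, 0.116), (-0.32, 0.114), (-0.329, 0.141), (-0.339, 0.139), (-0.348, 0.138), (-0.358, 0.134), (-0.371, 0.096)]
262 [(-0.3, 0.121), (-0.31, 0.115), (-0.32, 0.117), (-0.329, 0.144), (-0.338, 0.141), (-0.348, 0.134), (-0.358, 0.137), (-0.37, 0.097)]
265 [(-0.3, 0.119), (-0.31, 0.116), (-0.32, 0.112), (-0.329, 0.141), (-0.338, 0.138), (-0.348, 0.137), (-0.358, 0.137), (-0.37, 0.098)]
```

View pics/z3b.png

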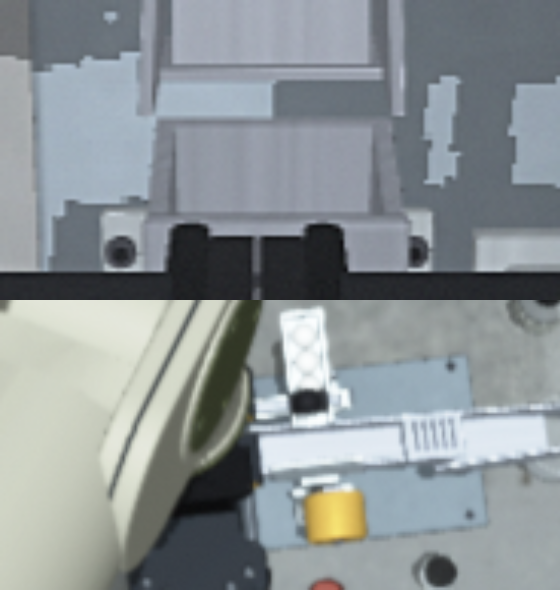

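Run:
```python
from h import *
b=cv2.imread('pics/s3.png')[180:230,250:300];cv2.imwrite('pics/z3c.png',cv2.resize(b,None,fx=12,fy=12,interpolation=0))
c=load('s3')
print(proj(c,[.4714,-.1998,.1407]),proj(c,[.4714,-.1998,.1607]))
for v in range(196,226,3): print(v,[tuple(dep(c,u,v).round(3)) for u in (269,274,279)])
```

```text
[273.64546987 223.94770035] [273.39320229 216.70815654]
196 [(np.float64(0.458), np.float64(-0.214), np.float64(0.224)), (np.float64(0.475), np.float64(-0.199), np.float64(0.215)), (np.float64(0.484), np.float64(-0.212), np.float64(0.219))]
199 [(np.float64(0.459), np.float64(-0.209), np.float64(0.214)), (np.float64(0.471), np.float64(-0.211), np.float64(0.213)), (np.float64(0.484), np.float64(-0.211), np.float64(0.211))]
202 [(np.float64(0.457), np.float64(-0.215), np.float64(0.209)), (np.float64(0.471), np.float64(-0.21), np.float64(0.205)), (np.float64(0.585), np.float64(0.103), np.float64(0.061))]
205 [(np.float64(0.459), np.float64(-0.207), np.float64(0.197)), (np.float64(0.472), np.float64(-0.208), np.float64(0.196)), (np.float64(0.585), np.float64(0.103), np.float64(0.05))]
208 [(np.float64(0.461), np.float64(-0.2), np.float64(0.186)), (np.float64(0.472), np.float64(-0.207), np.float64(0.187)), (np.float64(0.582), np.float64(0.096), np.float64(0.043))]
211 [(np.float64(0.461), np.float64(-0.2), np.float64(0.178)), (np.float64(0.471), np.float64(-0.209), np.float64(0.18)), (np.float64(0.584), np.float64(0.104), np.float64(0.029))]
214 [(np.float64(0.461), np.float64(-0.199), np.float64(0.17)), (np.float64(0.47), np.float64(-0.211), np.float64(0.173)), (np.float64(0.583), np.float64(0.099), np.float64(0.021))]
217 [(np.float64(0.459), np.float64(-0.203), np.float64(0.163)), (np.float64(0.458), np.float64(-0.248), np.float64(0.183)), (np.float64(0.482), np.float64(-0.213), np.float64(0.164))]
220 [(np.float64(0.459), np.float64(-0.203), np.float64(0.155)), (np.float64(0.458), np.float64(-0.248), np.float64(0.176)), (np.float64(0.461), np.float64(-0.276), np.float64(0.187))]
223 [(np.float64(0.458), np.float64(-0.204), np.float64(0.148)), (np.float64(0.458), np.float64(-0.246), np.float64(0.166)), (np.float64(0.461), np.float64(-0.277), np.float64(0.18))]
```

View pics/z3c.png

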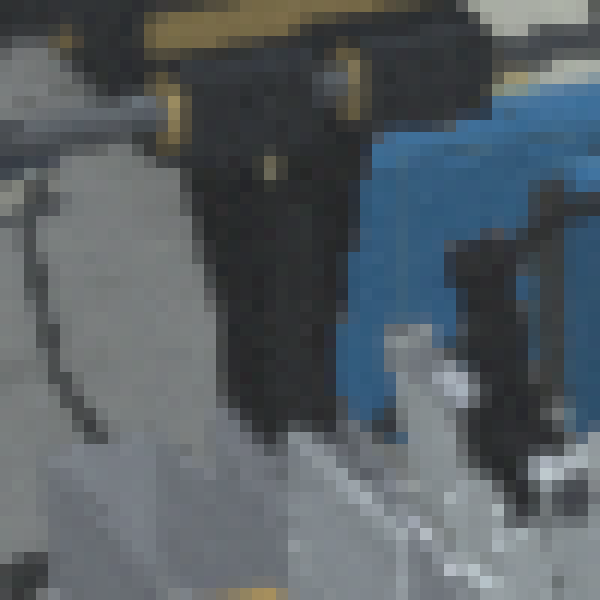

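The side view (finger end at about (272,216)) shows the closed fingertip at z≈0.161, resting on the plate. That is about 20 mm above the reported TCP, so the seesaw is only partly pressed. I'll press further down with this offset in mind.

Call:
{"api": "move_arm", "payload": {
  "series": [
    [0.001,0,0.003,0],
    [0.002,0,0.006,0],
    [0.003,0,0.009,0],
    [0.004,0,0.012,0],
    [0.004,0,0.014,0],
    [0.004,0,0.016,0],
    [0.004,0,0.016,0],
    [0.004,0,0.016,0],
    [0.004,0,0.016,0],
    [0.004,0,0.016,0]
  ]
}}

```text
time: 6.35
ee_pos: [0.471, -0.1959, 0.1246]
eef_rot: [0.677, 0.736, 0.0, 0.0]
ft_force: [0.3, 0.9, 0.3]
width: 0.0006
```

Run:
```python
from h import *
s=read_state();print(s['time'],s['ee_pos'],s['ft_force'])
shot('side','s4');shot('top','t4')
b=cv2.imread('pics/s4.png')[190:300,240:360];cv2.imwrite('pics/z4.png',cv2.resize(b,None,fx=5,fy=5,interpolation=2))
c=load('t4')
for v in (253,256,259,262): print(v,[ (round(float(dep(c,u,v)[1]),3),round(float(dep(c,u,v)[2]),3)) for u in range(325,362,5)])
```

```text
6.35 [ 0.47101941 -0.19594925  0.12460888] [0.27864492 0.86467074 0.30983823]
253 [(-0.3, 0.159), (-0.31, 0.163), (-0.319, 0.168), (-0.329, 0.169), (-0.338, 0.17), (-0.35, 0.107), (-0.36, 0.107), (-0.371, 0.102)]
256 [(-0.3, 0.133), (-0.31, 0.162), (-0.319, 0.166), (-0.328, 0.169), (-0.338, 0.17), (-0.351, 0.099), (-0.361, 0.099), (-0.371, 0.1)]
259 [(-0.3, 0.133), (-0.31, 0.161), (-0.319, 0.167), (-0.328, 0.168), (-0.337, 0.171), (-0.348, 0.145), (-0.36, 0.1), (-0.371, 0.094)]
262 [(-0.3, 0.137), (-0.309, 0.161), (-0.319, 0.164), (-0.328, 0.168), (-0.337, 0.169), (-0.348, 0.144), (-0.36, 0.099), (-0.371, 0.093)]
```

View pics/z4.png

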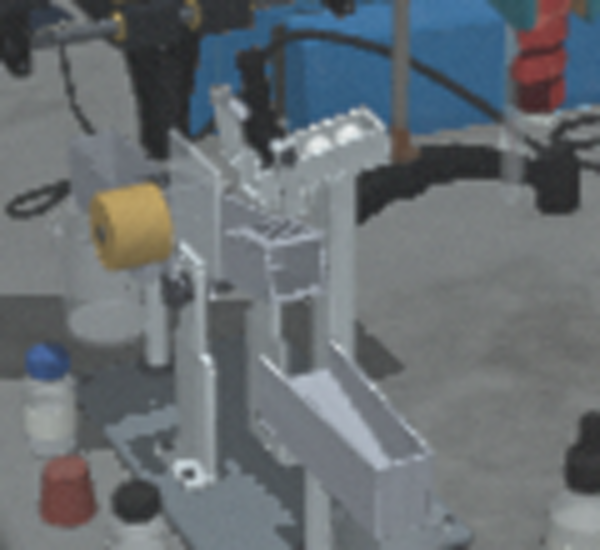

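The seesaw has rocked over: the right plate is now at z≈0.169. I'll raise the arm and get ready for the peg.

Call:
{"api": "move_arm", "payload": {
  "series": [
    [0,0,-0.02,0],
    [0,0,-0.05,0],
    [0,0,-0.09,0],
    [0,0,-0.13,0],
    [0,0,-0.16,0],
    [0,0,-0.16,0]
  ]
}}

```text
time: 7.05
ee_pos: [0.4726, -0.1966, 0.2885]
eef_rot: [0.677, 0.736, 0.002, 0.002]
ft_force: [0.3, -0.1, -0.9]
width: 0.0003
```

Run:
```python
from h import *
s=read_state();print(s['time'],s['ee_pos'],s['joint_positions'].round(3))
c=imaging.get_calibration('wrist');print('cam',-c['R'].T@c['t'])
shot('side','s5')
c=load('s5');b=cv2.imread('pics/s5.png')[190:300,240:360];cv2.imwrite('pics/z5.png',cv2.resize(b,None,fx=5,fy=5,interpolation=2))
```

```text
7.05 [ 0.47260272 -0.19663722  0.28848418] [-0.401  0.016  0.727  1.64  -0.012  1.484  0.409]
cam [ 0.46329802 -0.12040336  0.47804945]
```

View pics/z5.png

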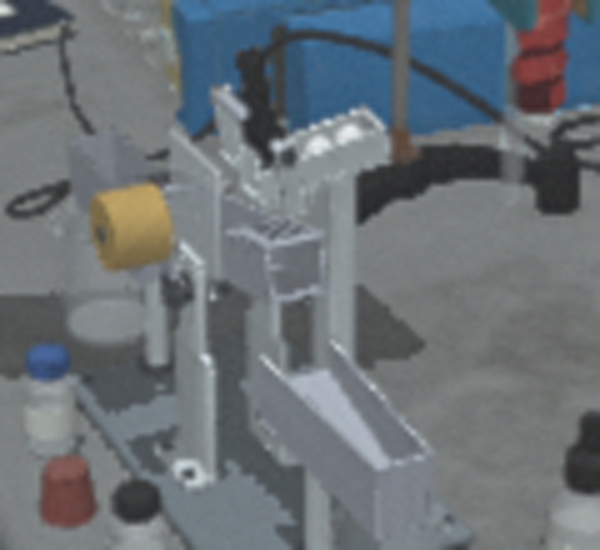

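Call:
{"api": "move_arm", "payload": {
  "series": [
    [-0.01,0,0,-0.14],
    [-0.02,0,0,-0.28],
    [-0.03,0,0,-0.42],
    [-0.04,0,0,-0.56],
    [-0.05,0,0,-0.7],
    [-0.06,0,0,-0.84],
    [-0.07,0.002,0,-0.98],
    [-0.08,0.005,0,-1.12],
    [-0.09,0.008,0,-1.26],
    [-0.1,0.011,0,-1.4],
    [-0.11,0.015,0,-1.5],
    [-0.118,0.0175,0,-1.57],
    [-0.118,0.0175,0,-1.57],
    [-0.118,0.0175,0,-1.57]
  ]
}}

```text
time: 8.5
ee_pos: [0.4977, -0.3119, 0.2836]
eef_rot: [-0.04, 0.999, 0.0, -0.001]
ft_force: [0.4, -0.3, -0.2]
width: 0.0003
```

Run:
```python
from h import *
s=read_state();print(s['time'],s['ee_pos'],s['eef_rot'],s['joint_positions'].round(3))
shot('wrist','w6')
c=load('w6')
for p in ([.4925,-.268,.229],[.4985,-.313,.21]): print(proj(c,p))
```

```text
8.5 [ 0.49774661 -0.31188421  0.28356568] [-3.97195424e-02  9.99210586e-01  3.00309696e-04 -6.87664731e-04] [-0.107  0.251  0.729  1.453 -0.166  1.502  2.268]
[381.95633756 249.49447129]
[310.21103525 244.63142124]
```

View pics/w6.png

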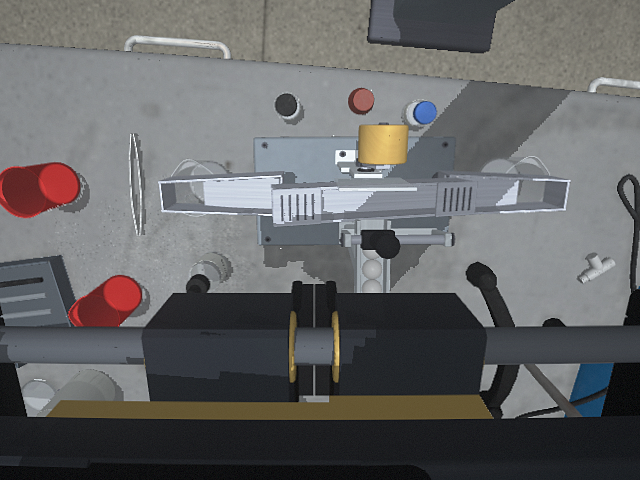

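The peg head shows at (385,245), matching its predicted place. I'll lower beside it, a bit high (TCP 0.195), and push left.

Call:
{"api": "move_arm", "payload": {
  "series": [
    [0,0,0.04,0],
    [0,0,0.075,0],
    [0,0,0.0885,0],
    [0,0.008,0.0885,0],
    [0,0.014,0.0885,0],
    [0,0.018,0.0885,0],
    [0,0.022,0.0885,0],
    [0,0.025,0.0885,0],
    [0,0.028,0.0885,0],
    [0,0.031,0.0885,0],
    [0,0.034,0.0885,0],
    [0,0.034,0.0885,0]
  ]
}}

```text
time: 9.75
ee_pos: [0.4954, -0.2779, 0.1961]
eef_rot: [-0.041, 0.999, 0.0, 0.0]
ft_force: [0.5, 0.2, 0.1]
width: 0.0005
```

Run:
```python
from h import *
s=read_state();print(s['time'],s['ee_pos'],s['ft_force'])
shot('side','s7')
b=cv2.imread('pics/s7.png')[180:270,240:340];cv2.imwrite('pics/z7.png',cv2.resize(b,None,fx=6,fy=6,interpolation=2))
shot('wrist','w7')
```

```text
9.75 [ 0.49543293 -0.27794187  0.19609831] [0.50320829 0.20507408 0.08942089]
```

View pics/z7.png

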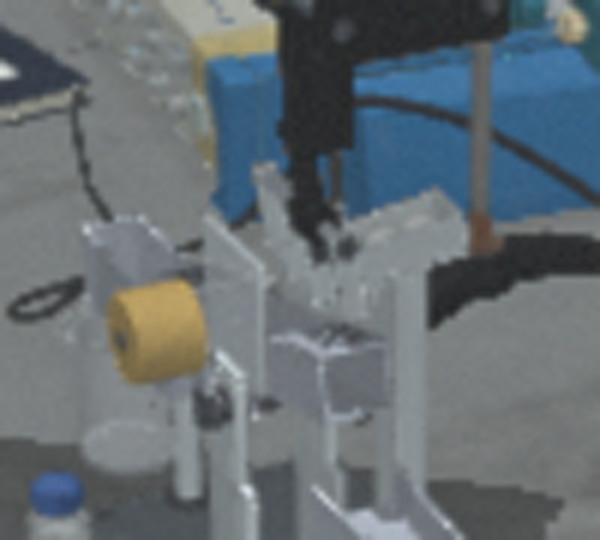

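View pics/w7.png

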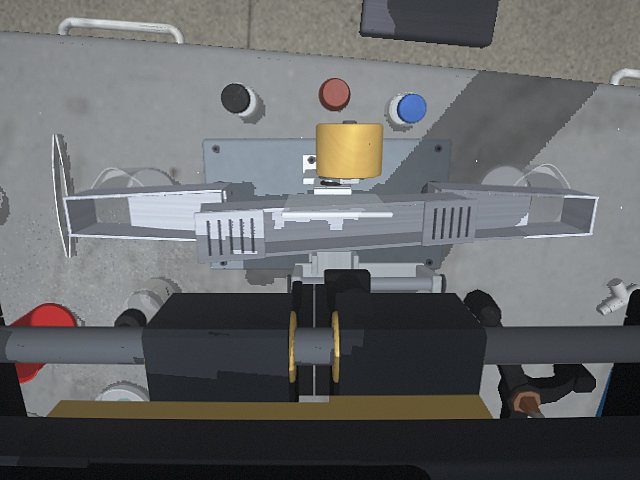

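Call:
{"api": "move_arm", "payload": {
  "series": [
    [0,0.003,0,0],
    [0,0.006,0,0],
    [0,0.009,0,0],
    [0,0.012,0,0],
    [0,0.014,0,0],
    [0,0.014,0,0]
  ]
}}

```text
time: 10.45
ee_pos: [0.4942, -0.2638, 0.196]
eef_rot: [-0.041, 0.999, 0.0, -0.0]
ft_force: [-0.3, -0.1, -0.6]
width: 0.0004
```

Run:
```python
from h import *
s=read_state();print(s['time'],s['ee_pos'],s['ft_force'])
shot('side','s8')
o=[cv2.imread(f'pics/{n}.png')[190:270,240:340] for n in('s5','s7','s8')]
cv2.imwrite('pics/z8.png',cv2.resize(np.hstack([o[0],o[2]]),None,fx=4,fy=4,interpolation=2))
shot('wrist','w8')
```

```text
10.45 [ 0.49422803 -0.26375222  0.19596941] [-0.25261328 -0.07150765 -0.64047013]
```

View pics/z8.png

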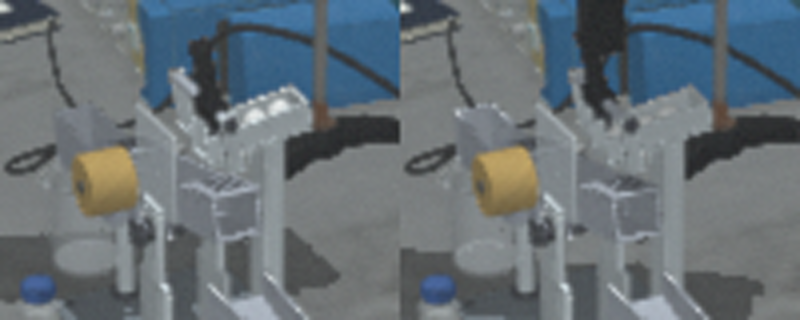

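View pics/w8.png

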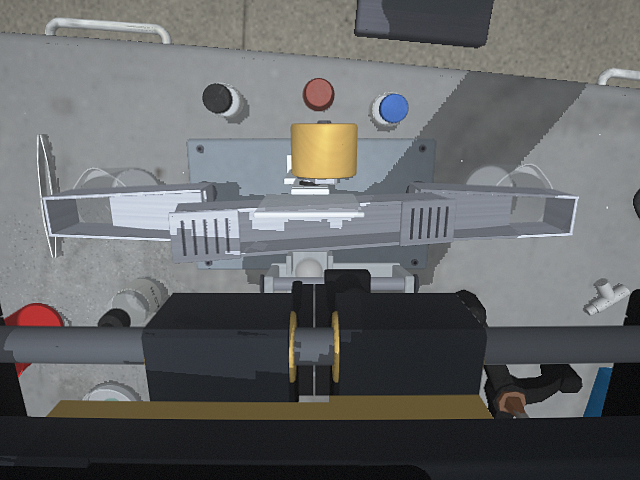

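A ball has shown up below the shutter at (308,268). I'll push a little further and let them run.

Call:
{"api": "move_arm", "payload": {
  "series": [
    [0,0.003,0,0],
    [0,0.004,0,0],
    [0,0.005,0,0],
    [0,0.005,0,0],
    [0,0.005,0,0],
    [0,0.005,0,0],
    [0,0.005,0,0],
    [0,0.005,0,0],
    [0,0.005,0,0],
    [0,0.005,0,0],
    [0,0.005,0,0],
    [0,0.005,0,0],
    [0,0.005,0,0]
  ]
}}

```text
time: 11.85
ee_pos: [0.4938, -0.2592, 0.196]
eef_rot: [-0.041, 0.999, 0.0, 0.0]
ft_force: [-0.1, -0.7, 0.2]
width: 0.0007
```

Call:
{"api": "move_arm", "payload": {
  "series": [
    [0,-0.005,0,0],
    [0,-0.01,-0.01,0],
    [0,-0.01,-0.04,0],
    [0,-0.01,-0.08,0],
    [0,-0.01,-0.1,0],
    [0,-0.01,-0.1,0]
  ]
}}

```text
time: 12.45
ee_pos: [0.4957, -0.2706, 0.2998]
eef_rot: [-0.041, 0.999, -0.001, 0.003]
ft_force: [0.2, 0.3, -0.5]
width: 0.0005
```

Run:
```python
from h import *
s=read_state();print(s['time'],s['ee_pos'],s['eef_rot'],s['ft_force'])
shot('side','s9');shot('wrist','w9')
cv2.imwrite('pics/z9.png',cv2.resize(cv2.imread('pics/s9.png')[190:310,240:360],None,fx=5,fy=5,interpolation=2))
```

```text
12.45 [ 0.49571864 -0.27061663  0.29983009] [-4.07448582e-02  9.99165886e-01 -9.98666188e-04  2.52832082e-03] [ 0.22382945  0.31114589 -0.54712792]
```

View pics/z9.png

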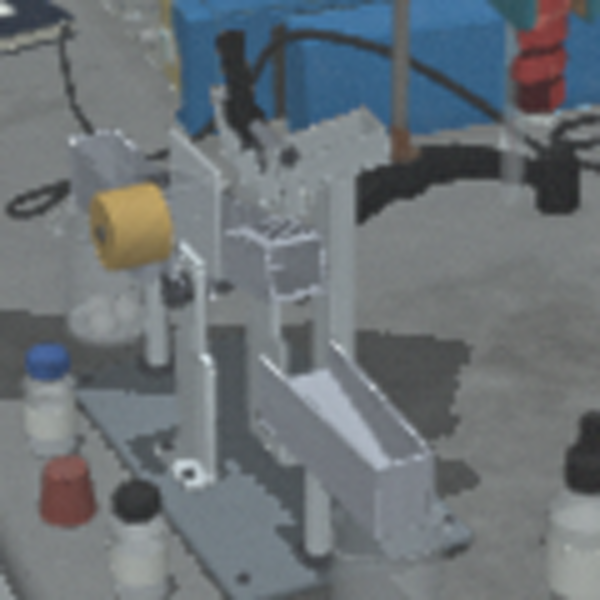

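View pics/w9.png

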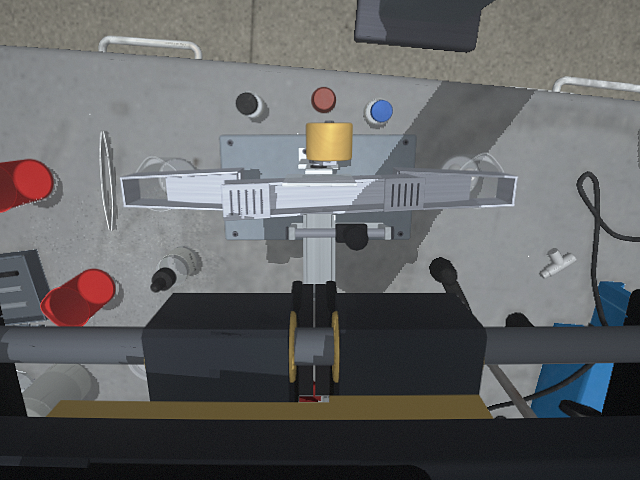

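Run:
```python
from h import *
c=load('w9');hsv=c['im'].max(2)[215:260,330:380]
v,u=np.nonzero(hsv<45);print(u.mean()+330,v.mean()+215,u.min()+330,u.max()+330,v.min()+215,v.max()+215)
for uv in [(343,233),(345,237),(352,236),(358,236)]: print(uv,onz(c,*uv,.229).round(4),dep(c,*uv).round(4))
s=load('s9');print(dep(s,240+232/5,190+40/5),onz(s,240+232/5,190+35/5,.229))
```

```text
353.92672413793105 235.7564655172414 336 367 224 249
(343, 233) [ 0.4851 -0.2506  0.229 ] [ 0.4937 -0.2475  0.196 ]
(345, 237) [ 0.4877 -0.249   0.229 ] [ 0.4881 -0.2488  0.2275]
(352, 236) [ 0.4866 -0.2444  0.229 ] [ 0.4868 -0.2444  0.2284]
(358, 236) [ 0.4863 -0.2405  0.229 ] [ 0.4861 -0.2406  0.2297]
[ 0.48904953 -0.25102416  0.2285101 ] [ 0.49067003 -0.24642638  0.229     ]
```

All three balls are in the left beaker, and the track and trough are empty. The peg head is at (356,236), about 26 mm open. I'll go over to its left side and push it shut.

Call:
{"api": "move_arm", "payload": {
  "series": [
    [0,0.03,0,0],
    [0,0.06,0,0],
    [0,0.072,0,0],
    [0,0.072,0.04,0],
    [0,0.072,0.08,0],
    [0,0.072,0.1,0],
    [0,0.064,0.1,0],
    [0,0.056,0.1,0],
    [0,0.05,0.1,0],
    [0,0.046,0.1,0],
    [0,0.042,0.1,0],
    [0,0.038,0.1,0],
    [0,0.034,0.1,0],
    [0,0.03,0.1,0],
    [0,0.027,0.1,0],
    [0,0.024,0.1,0],
    [0,0.022,0.1,0],
    [0,0.02,0.1,0],
    [0,0.019,0.1,0],
    [0,0.019,0.1,0]
  ]
}}

```text
time: 14.55
ee_pos: [0.4931, -0.2497, 0.1959]
eef_rot: [-0.041, 0.999, 0.0, -0.0]
ft_force: [-0.4, 3.9, 2.2]
width: 0.0002
```

Run:
```python
from h import *
s=read_state();print(s['time'],s['ee_pos'],s['ft_force'])
shot('side','s10');shot('wrist','w10')
cv2.imwrite('pics/z10.png',np.hstack([cv2.resize(cv2.imread('pics/s10.png')[190:270,240:340],(400,320)),cv2.resize(cv2.imread('pics/w10.png')[220:300,250:350],(400,320))]))
```

```text
14.55 [ 0.49313443 -0.24970241  0.19594459] [-0.38645239  3.87373745  2.23452024]
```

View pics/z10.png

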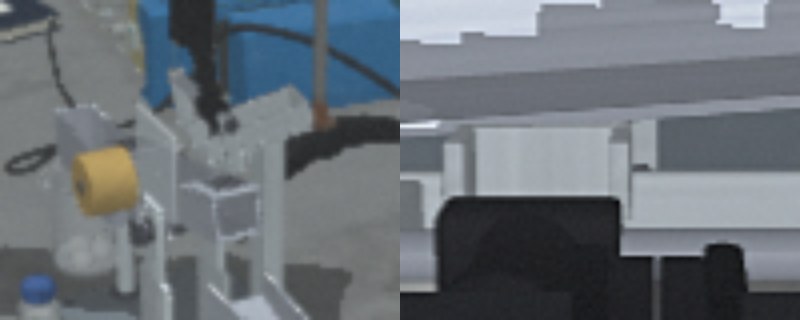

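Call:
{"api": "move_arm", "payload": {
  "series": [
    [0,-0.001,0,0],
    [0,-0.002,0,0],
    [0,-0.002,0,0]
  ]
}}

```text
time: 14.95
ee_pos: [0.4933, -0.2502, 0.1959]
eef_rot: [-0.042, 0.999, 0.002, -0.0]
ft_force: [-2.5, 10.5, 3.9]
width: 0.0006
```

The force rose to 10.5 N while the arm moved only 0.5 mm, so the shutter is against its shut stop. I'll back off, clear the feeder and check.

Call:
{"api": "move_arm", "payload": {
  "series": [
    [0,0.006,0,0],
    [0,0.012,0,0],
    [0,0.015,-0.02,0],
    [0,0.015,-0.06,0],
    [0,0.015,-0.1,0],
    [0.03,0.04,-0.13,0],
    [0.03,0.08,-0.15,0],
    [0.03,0.12,-0.15,0],
    [0.03,0.16,-0.15,0],
    [0.03,0.2,-0.15,0],
    [0.03,0.24,-0.15,0],
    [0.03,0.28,-0.15,0],
    [0.03,0.28,-0.15,0],
    [0.03,0.28,-0.15,0]
  ]
}}

```text
time: 16.35
ee_pos: [0.4404, 0.0243, 0.346]
eef_rot: [-0.042, 0.999, -0.0, 0.0]
ft_force: [0.5, -0.3, -0.7]
width: 0.0006
```

Run:
```python
from h import *
s=read_state();print(s['time'],s['ee_pos'],s['ft_force'])
shot('side','s11');shot('top','t11')
cv2.imwrite('pics/z11.png',np.vstack([cv2.resize(cv2.imread('pics/t11.png')[205:325,205:415],(525,300)),cv2.resize(cv2.imread('pics/s11.png')[190:290,240:360],(525,300))]))
for t in('t0','t11'):
    c=load(t);m=c['im'].max(2)[238:256,296:320]<60;v,u=np.nonzero(m);print(t,u.mean()+296,v.mean()+238,m.sum(),onz(c,u.mean()+296,v.mean()+238,.229).round(4))
for t in('s0','s11'):
    c=load(t);m=c['im'].max(2)[198:212,284:298]<70;v,u=np.nonzero(m);print(t,u.mean()+284,v.mean()+198,m.sum())
c=load('t11');
for n in [(277,264),(341,259),(336,259)]: print(n,dep(c,*n).round(4))
```

```text
16.35 [0.44037472 0.02426171 0.3459828 ] [ 0.47756797 -0.29176157 -0.71086898]
t0 305.35 247.98333333333332 60 [ 0.4915 -0.266   0.229 ]
t11 306.12 248.0 50 [ 0.4914 -0.2673  0.229 ]
s0 292.15555555555557 204.93333333333334 90
s11 292.14736842105265 204.9578947368421 95
(277, 264) [ 0.4787 -0.2071  0.1368]
(341, 259) [ 0.4803 -0.3301  0.1673]
(336, 259) [ 0.4805 -0.3207  0.1673]
```

View pics/z11.png

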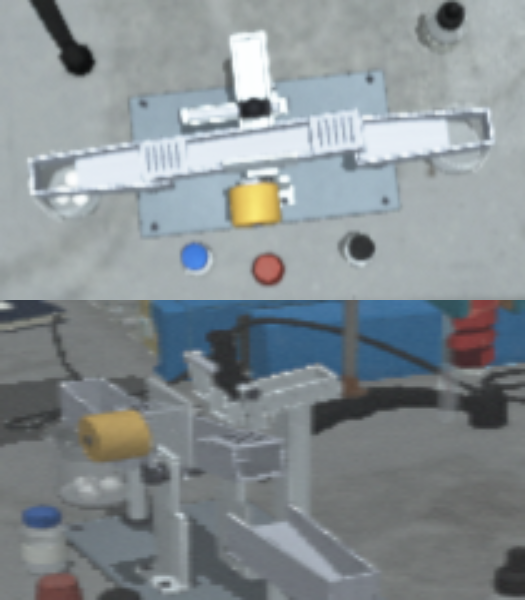

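The peg is back at its starting pixel, (292,205) in the side view. The seesaw is left end down, the track is empty and the balls are in the left beaker.

```bash
python3 -c "
from bench import r
print(r.close_job())"
```

```text
the job is handed in; nothing more can be done
None
```

I rocked the seesaw over to the left, opened the shutter, let the three balls run into the left beaker, and pushed the shutter shut again. I handed the job in at about 16.5 s on the robot's clock.

- **Seesaw:** it stayed over to the left in the last pictures, with the left thumb plate at about z 0.137 and the right at about 0.167. My first press failed: the closed fingertips sit about 20 mm above the reported TCP, so the trough only tilted partway and came back. The second press started the same way, so I looked while holding it down, measured the offset, pressed further and it rocked over.
- **Shutter:** I pushed it shut until the force rose to 10.5 N with almost no further movement. The peg is back at its starting position to within about 0.1 px in the side view and 1.3 mm in the top view.
- **Balls:** the track and trough were empty in the last pictures, and the balls are visible in the left beaker. They overlap in the pictures, so I judged that all three are there from the empty track and trough, without separating each ball.
- **Surroundings:** the arm was clear of everything at hand-in. The beakers and the bystanders near the feeder looked undisturbed, though I judged that by eye.

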